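Grease the jigger bearing

ROBOT

A 6-joint arm with a two-finger parallel gripper is mounted at the origin on the work surface. World frame = base frame: x ahead of the robot, y to its left, z up, the work surface at z = 0. Lengths are in m, angles in degrees, forces in N, time in s.
With the tool pointing down it reaches from about 0.375 to 0.75 m from the base axis. Payload 9 kg.
Tool frame: the origin (TCP) lies midway between the tips of the shut fingers; the grasp point (between the pads) lies 19 mm behind it; z points along the fingers, y is the line along which they close (so a half turn about z gives the same grasp; the last joint's range is limited). The gripper opens to 85 mm and grips with 20 to 120 N. Pads are 22 mm wide; open, the fingers measure 114 mm over their backs; the gripper's body (76 mm by 85 mm) begins 54 mm behind the grasp point. The pads swing forward as they close: fully open they stand 13 mm farther back than shut.
Start: joints at [57.714, 5.964, 5.575, 89.605, 0, 77.527], TCP at [0.203, 0.565, 0.231] pointing down, gripper open.
Joint ranges: [-171.21, 171.21], [-48.23, 106.86], [-62.78, 66.21], [-105.2, 120.99], [-86.42, 89.51], [-180, 180]. Speed limits (degrees/s): [127.2, 127.2, 147.25, 180, 180, 180].

INTERFACE

Orientations are given as [roll, pitch, yaw] about the fixed x, y, z axes, in that order (R = Rz(yaw) Ry(pitch) Rx(roll)).
In Python, from plant import robot, viewer gives the robot as it stands. The module is installed in compiled form; this text tells all that it offers.
- The arm moves only by the tool servo_tool, never from a script. Its argument "commands" is a list that holds one entry, the list of rows, each a list of 5 numbers: the shift along the world's x, y, z scaled (see below), then the turn about the world's z scaled (see below), then the closure, from 0 (fully open) to 1 (shut). In form: [[[dx, dy, dz, twist, grip], ...]]. A call has 1 to 12 rows; each row shifts and turns the commanded pose from where the row before left it; what a row does not reach is not made up. The controller multiplies each number of a shift by 20 mm and each number of a turn by 180 degrees. A row lasts 1/12 s, in which the tool goes at most 41.7 mm and 7.16 degrees, less where a joint would pass 70% of its speed; a pose out of reach is approached as far as the arm can. A call with a number of a shift or a turn outside -1 to 1 is refused whole. A call with a gripper value outside its range is refused whole. The fingers move at their own pace and stop on an object; "grip_force" is the grip in N (left out, the last holds). Time passes only in rows, so rows that do not move let the fingers close. It gives the time, the measured TCP pose, the force, the opening and the grip force at its end, in the units of the state.
- robot.get_state(): the state, without advancing time (a new reading comes with each control period).
- viewer.camera(name): name is "scene" or "top" or "wrist"; returns the picture (400x640x3 uint8, red, green, blue); there is no depth.
- viewer.get_calibration(name): a dict with "K" (3x3 intrinsics, pixels), "R" (3x3) and "t" (3): a world point X has camera coordinates R X + t; the wrist camera has in their place "hand_eye" (4x4, takes a point from camera to tool coordinates, whose origin is the TCP and whose axes are the flange's). Camera axes: x right, y down, z forward; pixel columns grow to the right and rows downward; lengths in m; the calibration is good to about 2 mm. The wrist camera is an equidistant fisheye: a pixel r from the principal point sees the ray r / f radians off the axis. A picture is of the moment at which its call begins: read the wrist's pose just before it. get_calibration takes no time and is no camera call.
- robot.close_job(): hands the job in; it is judged then, once.
The state is a dict: "time_s": time; "joints": joint angles; "dq": joint speeds; "effort": joint torques, N m; "eef_pos": TCP position; "orientation": TCP orientation; "force": force on the tool from outside, world axes, zero at the start; "moment": the same for the moment, N m; "gripper_width": finger opening in m; "finger_force": force on a finger pad.
Only numpy, scipy, OpenCV 4.12 (cv2) and the standard library are available. Lean on these libraries where they do the work, as an engineer would, in place of code of your own. Each camera call takes 0.05 s, during which the arm holds its last target. There are 200 camera calls.

TASK

Grease the bearing of the pottery jigger. With the gun standing in its holder, prime it by pressing its black plunger head down to the stop; then take the gun by its barrel, press its coupler squarely onto the bearing's tilted nipple until it snaps home, and keep pushing so that the nozzle is sprung at least two thirds of the way in. The program finishes while still holding the gun there, pushed on, with the plunger head left alone; leave the mould, the tumblers and the wrench where they are.

Things in the scene. Friction and masses are not known exactly. Their poses are not given: they have to be found in the camera images.
- bearing: grey pillow-block bearing fixed to the bench: foot 66 x 170 x 18 mm, round housing of radius 40 mm, 50 mm wide, centred 55 mm above the bench, steel shaft 30 mm thick and 180 mm long along its y. Origin: centre of the underside; z up. The nipple leans towards its -x. Stands on the left or right, turned up to 0.6 rad
- nipple: steel button-head grease nipple on the bearing's housing: ball head 16 mm diameter, neck 9 mm, round base 19 mm; the head's centre is 63 mm from the shaft's axis, 23 mm off the housing, 110 mm above the bench. Origin: centre of the ball head; z points out along the nipple, 30 degrees off vertical. Slippery with grease, does not move
- holder: dark steel tube fixed upright on a round foot (90 mm diameter, 8 mm thick): 52 mm outside, 42 mm inside, rim 85 mm above the bench; the gun hangs in it by its collar, coupler down. Origin: centre of the underside
- gun: push-type grease gun, loose, about 0.5 kg, hanging upright in the holder at the start. Origin: on its axis at the collar's underside; z along the axis towards the plunger. Collar 52 mm diameter, z 0 to 6 mm; round aluminium barrel 34 mm diameter, z 6 to 50 mm, is where to grip; plunger head above. Below, the sprung nozzle and coupler; coupler mouth at z -56 mm with the nozzle fully out
- plunger_top (a point): centre of the top of the black plunger head (26 mm diameter, 6 mm thick) on top of the gun, 68 mm above the gun's origin when up
- plunger (a joint): how far the plunger head is pressed in, m: 0 up, 0.010 at the stop; its spring takes 3 N at the start and 8 N at the stop, and lifts it again
- coupler (a joint): how far the nozzle with its coupler is pushed into the gun against its spring, m: 0 fully out, 0.014 at the stop; 5 N at the start, 16 N at the stop (0.8 N per mm)
- coupler_mouth (a point): centre of the coupler's open mouth (bell mouth of 26 mm inside and 35 mm outside diameter, narrowing to 20 mm inside), moves with the nozzle; axes parallel to the gun's
- coupler_seat (a point): point on the axis 10 mm inside the coupler's mouth; it coincides with the nipple's origin when the head is snapped home against the coupler's floor. Four sprung jaws near the mouth ride over the head (about 7 N) and snap behind it, drawing it home; they first touch it 12 mm before home. Axes parallel to the gun's
- mould: plaster ring mould, 110 mm diameter, 45 mm high, to be left alone. Origin: centre of the underside
- tumbler_a: raw clay tumbler, 64 mm diameter, 100 mm high, to be left alone. Origin: centre of the underside
- tumbler_b: raw clay tumbler like the other, to be left alone. Origin: centre of the underside
- wrench: steel open-ended wrench lying flat on the bench between the robot and the work, to be left alone
Not all that is in view belongs to the job. Leave any blue or purple look-alike of the holder alone. What is shaped like the gun but yellow is not meant.

How it is judged:
By the outcome, as a careful person would: the job done as asked, in the order asked, and still so for the second after the job is handed in, while the arm keeps its last pose, push and grip.
It also fails if it takes over 51 s, if anything falls off the work surface, if the arm or the gripper's body presses on something with over 40 N, if the wrist force passes 120 N, or if a joint passes its speed limit or range.

## Working session

There is one attempt and no reset: what is moved stays moved. The work goes in short steps, Python scripts to look and compute and a tool call to move; the robot and the scene stay as the last step left them, time stands still between calls to the robot, and variables do not carry over. Pictures are saved under pics/ and viewed, at most 10 in all, crops included, and the job is handed in when it is done.

Besides the shell and the picture viewer there is one more tool, called after ">>>" by a JSON object that holds its "fn" and its "kwargs", one argument or row to a line. servo_tool: Moves the arm, as the interface text tells. Shifts and turns lie within -1 to 1; 1 stands for 20 mm of shift or 180 degrees of turn. Its arguments: {"type":"object","properties":{"commands":{"type":"array","items":{"type":"array","items":{"type":"array","items":{"type":"number"}}}},"grip_force":{"type":"number"}},"required":["commands"]}

```bash
mkdir -p pics; ls
cat > h.py <<'E'
import numpy as np, cv2
from plant import robot, viewer
from scipy.spatial.transform import Rotation as Ro
def ray(name, px, st=None):
    c=viewer.get_calibration(name); K=np.array(c["K"]); u=np.array(px,float)
    x=(u[0]-K[0,2])/K[0,0]; y=(u[1]-K[1,2])/K[1,1]
    if name=="wrist":
        r=np.hypot(x,y); d=np.array([x*np.sinc(r/np.pi)/1.0, y*np.sinc(r/np.pi), np.cos(r)])
        H=np.array(c["hand_eye"]); R=Ro.from_euler("xyz",st["orientation"],degrees=True).as_matrix()
        return R@H[:3,3]+np.array(st["eef_pos"]), R@H[:3,:3]@d
    R=np.array(c["R"]); t=np.array(c["t"]); d=R.T@np.array([x,y,1]); return -R.T@t, d/np.linalg.norm(d)
def plane(name,px,z,st=None):
    o,d=ray(name,px,st); return o+d*(z-o[2])/d[2]
def proj(name,X,st=None):
    c=viewer.get_calibration(name); K=np.array(c["K"]); X=np.array(X,float)
    if name=="wrist":
        H=np.array(c["hand_eye"]); R=Ro.from_euler("xyz",st["orientation"],degrees=True).as_matrix()
        p=H[:3,:3].T@(R.T@(X-np.array(st["eef_pos"]))-H[:3,3]); r=np.hypot(*p[:2]); th=np.arctan2(r,p[2])
        n=p[:2]/r*th if r>0 else p[:2]*0
    else:
        p=np.array(c["R"])@X+np.array(c["t"]); n=p[:2]/p[2]
    return np.array([K[0,0]*n[0]+K[0,2],K[1,1]*n[1]+K[1,2]])
def two(n1,p1,n2,p2,s1=None,s2=None):
    o,d=ray(n1,p1,s1); q,e=ray(n2,p2,s2)
    A=np.stack([d,-e],1); s=np.linalg.lstsq(A,q-o,rcond=None)[0]
    a=o+s[0]*d; b=q+s[1]*e; return (a+b)/2, np.linalg.norm(a-b)
def shot(name,fn):
    im=viewer.camera(name)[:,:,::-1].copy(); cv2.imwrite(f"pics/{fn}.png",im); return im
E
python3 - <<'E'
from h import *
print(robot.get_state())
for n in("scene","top","wrist"):
    shot(n,n+"0"); print(n,viewer.get_calibration(n))
E
```

```text
pics
{'time_s': 0.0, 'joints': array([5.77150264e+01, 6.00017672e+00, 5.52510353e+00, 8.96037803e+01,
       1.60813964e-03, 7.75289766e+01]), 'dq': array([ 0.07944221,  0.02865629,  0.11074418, -0.00299848, -0.01492369,
        0.01552242]), 'effort': array([ 2.96159515e-04, -5.56904662e+01,  5.03675473e+01,  1.57889631e-02,
       -2.42605620e-04, -1.82754650e-05]), 'eef_pos': array([0.20315522, 0.56419966, 0.23048761]), 'orientation': array([-1.79923354e+02, -1.85982704e-02,  1.60186036e+02]), 'force': array([-0.01172509,  0.61905825,  0.43790825]), 'moment': array([-0.01983867,  0.01476088,  0.04402943]), 'finger_force': 0.0, 'gripper_width': 0.08591192215093149}
scene {'K': array([[411.53168382,   0.        , 314.75922716],
       [  0.        , 411.53168382, 196.53230767],
       [  0.        ,   0.        ,   1.        ]]), 'R': array([[ 6.77559898e-01,  7.35467544e-01, -2.77046460e-04],
       [ 4.20687748e-01, -3.87873479e-01, -8.20107300e-01],
       [-6.03269760e-01,  5.55555268e-01, -5.72209700e-01]]), 't': array([-0.3859467 , -0.16619551,  1.27304732])}
top {'K': array([
[... 172 characters left out ...]
, -0.99960736, -0.02312685],
       [-0.98294689, -0.01130993, -0.18354153],
       [ 0.1832079 ,  0.02563609, -0.98273987]]), 't': array([-0.01781062,  0.60635079,  0.92148931])}
wrist {'K': array([[309.70691629,   0.        , 311.89092496],
       [  0.        , 309.70691629, 202.18545619],
       [  0.        ,   0.        ,   1.        ]]), 'hand_eye': array([[ 8.93104578e-04, -9.46654678e-01, -3.22248541e-01,
         8.30271463e-02],
       [ 9.99999505e-01,  9.86469795e-04, -1.26430706e-04,
         1.63818322e-04],
       [ 4.37574672e-04, -3.22248269e-01,  9.46655091e-01,
        -1.41590666e-01],
       [ 0.00000000e+00,  0.00000000e+00,  0.00000000e+00,
         1.00000000e+00]])}
```

View pics/top0.png

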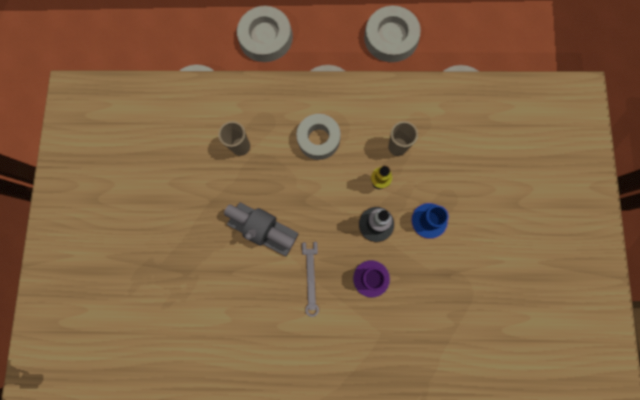

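View pics/scene0.png

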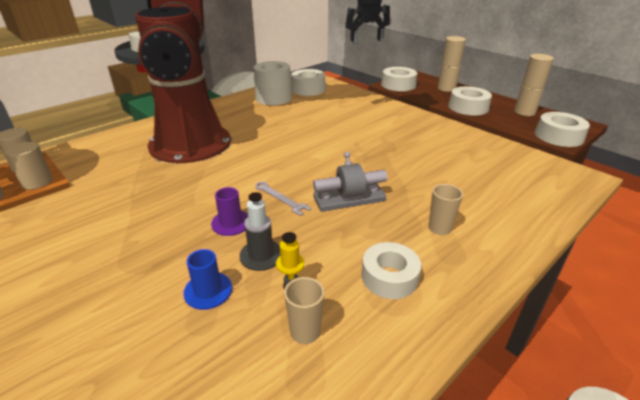

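Candidates for the gun, as seen from the top camera (col, row): the grey gun in the dark holder (377,222), the yellow look-alike (382,178), and the empty blue (430,220) and purple (371,280) holders. I choose the grey one. The bearing is at (260,228), with its nipple around (250,236). Next I check this in one close crop.

Run:
```python
from h import *
t=cv2.imread("pics/top0.png"); s=cv2.imread("pics/scene0.png")
def cr(im,x,y,w,h,k): return cv2.resize(im[y:y+h,x:x+w],(w*k,h*k),interpolation=cv2.INTER_CUBIC)
a=cr(t,215,190,100,75,4); b=cr(t,345,190,100,75,4); c=cr(s,300,140,100,75,4); d=cr(s,220,190,100,75,4)
cv2.imwrite("pics/crop1.png",np.vstack([np.hstack([a,b]),np.hstack([c,d])]))
for p in [(377,225)]: print("foot",plane("top",p,.008))
print("plunger", two("top",(383,215),"scene",(255,197)))
print("purple/blue foot",plane("top",(371,281),.008),plane("top",(430,222),.008))
```

```text
foot [ 0.55489045 -0.14340799  0.008     ]
plunger (array([ 0.5585048 , -0.14150121,  0.14973852]), np.float64(0.0008748511798178948))
purple/blue foot [ 0.41799178 -0.127737    0.008     ] [ 0.5640822  -0.27468557  0.008     ]
```

View pics/crop1.png

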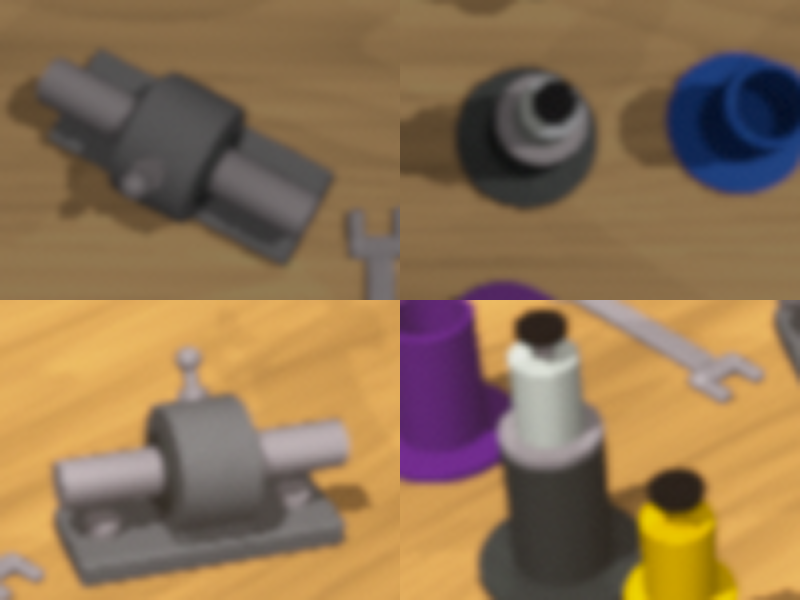

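The crop confirms the choice. The grey gun with the black head is at top (383.8,215.7) and scene (255.2,196.5). The nipple ball is at top (248.3,235.8) and scene (347,154), leaning towards the robot.

Run:
```python
from h import *
print("plunger", two("top",(383.8,215.7),"scene",(255.2,196.3)), plane("top",(383.8,215.7),.153))
print("nipple", two("top",(248.3,235.8),"scene",(347,154)), plane("top",(248.3,235.8),.110))
a=plane("top",(227,210),.055);b=plane("top",(291,242),.055)
print("shaft",a,b,np.linalg.norm(a-b),np.degrees(np.arctan2(*(a-b)[[1,0]])))
a=plane("scene",(300+62/4,140+180/4),.055);b=plane("scene",(300+345/4,140+140/4),.055)
print("shaft",a,b,np.linalg.norm(a-b),np.degrees(np.arctan2(*(a-b)[[1,0]])))
```

```text
plunger (array([ 0.55757021, -0.14191432,  0.15093193]), np.float64(0.0018304255247478937)) [ 0.55675866 -0.1424216   0.153     ]
nipple (array([0.51411441, 0.1554539 , 0.11160335]), np.float64(0.001022148268799986)) [0.51393125 0.15538859 0.11      ]
shaft [0.58063603 0.22152741 0.055     ] [0.50588518 0.06476915 0.055     ] 0.1736687665173852 64.50565993603013
shaft [0.49918709 0.06729447 0.055     ] [0.58445261 0.22598554 0.055     ] 0.18014734590135165 -118.24936624675345
```

>>> {"fn": "servo_tool", "kwargs": {
  "commands": [
    [[0.49, -0.98, 0, -0.003, 1], [0.49, -0.98, 0, -0.003, 1], [0.49, -0.98, 0, -0.003, 1], [0.49, -0.98, 0, -0.003, 1], [0.49, -0.98, 0, -0.003, 1], [0.49, -0.98, 0, -0.003, 1], [0.49, -0.98, 0, -0.003, 1], [0.49, -0.98, 0, -0.003, 1], [0.49, -0.98, 0, -0.003, 1], [0.49, -0.98, 0, -0.003, 1], [0.49, -0.98, 0, -0.003, 1], [0.49, -0.98, 0, -0.003, 1]]
  ],
  "grip_force": 30
}}

```text
time_s: 1.15
eef_pos: [0.3212, 0.3283, 0.2311]
orientation: [-180.0, -0.0, 153.7]
force: [1.1, 0.0, 0.3]
gripper_width: 0.0001
finger_force: 0.0
```

>>> {"fn": "servo_tool", "kwargs": {
  "commands": [
    [[0.49, -0.98, 0, 0, 1], [0.49, -0.98, 0, 0, 1], [0.49, -0.98, 0, 0, 1], [0.49, -0.98, 0, 0, 1], [0.49, -0.98, 0, 0, 1], [0.49, -0.98, 0, 0, 1], [0.49, -0.98, 0, 0, 1], [0.49, -0.98, 0, 0, 1], [0.49, -0.98, 0, 0, 1], [0.49, -0.98, 0, 0, 1], [0.49, -0.98, 0, 0, 1], [0.49, -0.98, 0, 0, 1]]
  ]
}}

```text
time_s: 2.15
eef_pos: [0.4388, 0.0931, 0.2312]
orientation: [180.0, -0.0, 153.7]
force: [0.4, -0.6, 0.1]
gripper_width: -0.0001
finger_force: 0.0
```

>>> {"fn": "servo_tool", "kwargs": {
  "commands": [
    [[0.49, -0.98, 0, 0, 1], [0.49, -0.98, 0, 0, 1], [0.49, -0.98, 0, 0, 1], [0.49, -0.98, 0, 0, 1], [0.49, -0.98, 0, 0, 1], [0.49, -0.98, 0, 0, 1], [0.49, -0.98, 0, 0, 1], [0.49, -0.98, 0, 0, 1], [0.49, -0.98, 0, 0, 1], [0.49, -0.98, 0, 0, 1], [0.49, -0.98, -0.3, 0, 1], [0.3, -0.6, -0.3, 0, 1]]
  ]
}}

```text
time_s: 3.15
eef_pos: [0.5531, -0.1354, 0.2189]
orientation: [-180.0, 0.0, 153.7]
force: [1.3, -0.5, 0.6]
gripper_width: -0.0
finger_force: 0.0
```

Run:
```python
from h import *
s=robot.get_state(); im=shot("wrist","w1"); s2=robot.get_state()
print(s["time_s"],s["eef_pos"],s["orientation"],s["force"],s["gripper_width"],s2["eef_pos"],s["joints"])
print(proj("wrist",[.557,-.142,.153],s2), proj("wrist",[.514,.155,.11],s2))
```

```text
3.15 [ 0.5530648  -0.13541107  0.21894862] [-1.79990227e+02  2.58994912e-02  1.53650475e+02] [ 1.33449704 -0.4631467   0.62628195] -1.2262073246875749e-05 [ 0.55301857 -0.13653769  0.21708374] [-2.69085924e+01  4.38618134e-01 -1.42655568e+00  8.81088326e+01
 -9.51941770e-03 -5.59067485e-01]
[307.41454355 227.17658379] [558.2064522   43.56028395]
```

View pics/w1.png

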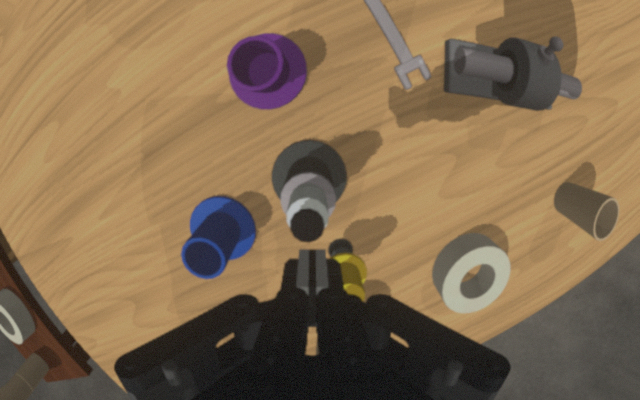

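The wrist view shows the black plunger head at (307,224.5), against a prediction of (307,227). The nipple ball is at (556,44), predicted (558,44). Both estimates hold to within about 2 mm.

Run:
```python
from h import *
s=robot.get_state(); im=cv2.imread("pics/w1.png"); g=im.max(2)
m=(g<28).astype(np.uint8); m[:195]=0;m[245:]=0;m[:,:285]=0;m[:,330:]=0
n,l,st,c=cv2.connectedComponentsWithStats(m); print(st,c)
print(plane("wrist",(307,224.5),.153,s),plane("wrist",(556,44),.11,s),s["eef_pos"])
```

```text
[[     0      0    640    400 256000]] [[319.5 199.5]]
[ 0.5549888  -0.14132433  0.153     ] [0.51364867 0.1513801  0.11      ] [ 0.55301857 -0.13653769  0.21708374]
```

>>> {"fn": "servo_tool", "kwargs": {
  "commands": [
    [[0.15, -0.27, -0.7, 0, 1], [0, 0, -0.7, 0, 1], [0, 0, -0.7, 0, 1], [0, 0, -0.5, 0, 1], [0, 0, 0, 0, 1], [0, 0, -0.1, 0, 1], [0, 0, -0.1, 0, 1], [0, 0, -0.1, 0, 1], [0, 0, -0.1, 0, 1], [0, 0, -0.1, 0, 1], [0, 0, 0, 0, 1]]
  ]
}}

```text
time_s: 4.12
eef_pos: [0.5553, -0.1388, 0.1571]
orientation: [180.0, -0.0, 153.7]
force: [0.5, 0.1, -0.8]
gripper_width: -0.0001
finger_force: 0.0
```

>>> {"fn": "servo_tool", "kwargs": {
  "commands": [
    [[0.03, -0.15, -0.1, 0, 1], [0, 0, -0.1, 0, 1], [0, 0, -0.1, 0, 1], [0, 0, -0.1, 0, 1], [0, 0, -0.1, 0, 1], [0, 0, -0.1, 0, 1], [0, 0, 0, 0, 1]]
  ]
}}

```text
time_s: 4.7
eef_pos: [0.5562, -0.1423, 0.1456]
orientation: [-180.0, 0.1, 153.7]
force: [-0.1, -1.2, 7.3]
gripper_width: 0.0
finger_force: 3.2
```

>>> {"fn": "servo_tool", "kwargs": {
  "commands": [
    [[0, 0, -0.08, 0, 1], [0, 0, -0.06, 0, 1], [0, 0, -0.04, 0, 1], [0, 0, 0, 0, 1]]
  ]
}}

```text
time_s: 5.03
eef_pos: [0.5563, -0.1423, 0.143]
orientation: [-180.0, 0.1, 153.7]
force: [-3.2, -1.4, 9.5]
gripper_width: -0.0
finger_force: 5.2
```

>>> {"fn": "servo_tool", "kwargs": {
  "commands": [
    [[0, 0, -0.06, 0, 1], [0, 0, -0.06, 0, 1], [0, 0, 0, 0, 1]]
  ]
}}

```text
time_s: 5.28
eef_pos: [0.5566, -0.1424, 0.1428]
orientation: [-180.0, 0.2, 153.7]
force: [-8.5, 1.8, 25.6]
gripper_width: 0.0002
finger_force: 12.8
```

The force jumped to 25.6 N with no further travel, so the plunger is at its stop. Now I rise, open, straddle the barrel and look.

>>> {"fn": "servo_tool", "kwargs": {
  "commands": [
    [[0, 0, 0.5, 0, 1], [0, 0, 0.8, 0, 1], [0, 0, 0.8, 0, 0], [0, 0, 0, 0, 0], [0, 0, 0, 0, 0], [0, 0, 0, 0, 0], [0, 0, 0, 0, 0], [0, 0, 0, 0, 0], [0, 0, 0, 0, 0], [0, 0, 0, 0, 0]]
  ]
}}

```text
time_s: 6.12
eef_pos: [0.5558, -0.1418, 0.1808]
orientation: [180.0, -0.0, 153.7]
force: [-0.5, -1.0, -0.5]
gripper_width: 0.0851
finger_force: 0.0
```

Run:
```python
from h import *
s=robot.get_state(); im=shot("wrist","w2"); im2=shot("scene","s2"); im3=shot("top","t2")
print(s["time_s"],s["eef_pos"],s["gripper_width"])
print(proj("wrist",[.556,-.142,.153],s))
x,y=proj("wrist",[.556,-.142,.12],s).astype(int)
a=im[y-75:y+75,x-100:x+100]; b=im2[150:300,180:380]
cv2.imwrite("pics/crop2.png",cv2.resize(np.hstack([a,b]),(800,300),interpolation=cv2.INTER_CUBIC)); print(x,y)
```

```text
6.1167 [ 0.55577608 -0.14178634  0.18082383] 0.08508728620123764
[311.46785228 242.17262205]
311 221
```

View pics/crop2.png

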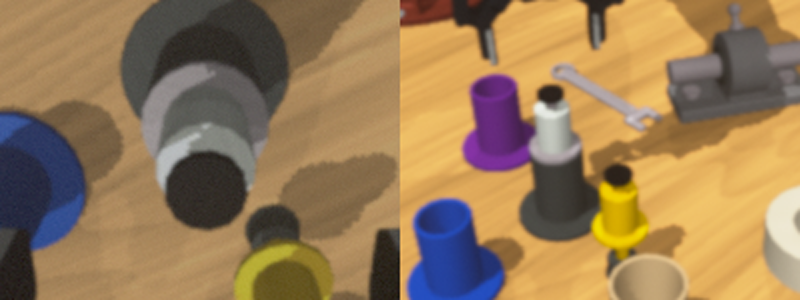

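The plunger head is at about (313.5,240) in the wrist view, predicted (311.5,242), so the gun is centred between the fingers. I check the yellow gun for clearance.

Run:
```python
from h import *
s=robot.get_state()
print("yellow",two("top",(384,171),"scene",(289.5,238.5)))
print("plunger", plane("wrist",(313.5,240),.153,s))
R=Ro.from_euler("xyz",s["orientation"],degrees=True).as_matrix()
for k in(-.05,.05): print(s["eef_pos"]+R@np.array([0,k,0]))
```

```text
yellow (array([ 0.66459582, -0.14812127,  0.11849291]), np.float64(0.0005979103775990599))
plunger [ 0.55554008 -0.14040726  0.153     ]
[ 0.53377426 -0.18669479  0.18117489]
[ 0.57807148 -0.09704126  0.18118571]
```

>>> {"fn": "servo_tool", "kwargs": {
  "commands": [
    [[0, 0, -0.8, 0, 0], [0, 0, -0.9, 0, 0], [0, 0, -0.9, 0, 0], [0, 0, -0.9, 0, 0], [0, 0, -0.5, 0, 0], [0, 0, -0.25, 0, 0], [0, 0, 0, 0, 0], [0, 0, 0, 0, 0]]
  ]
}}

```text
time_s: 6.93
eef_pos: [0.5563, -0.142, 0.0971]
orientation: [180.0, 0.0, 153.7]
force: [0.3, -0.3, 1.0]
gripper_width: 0.0854
finger_force: 0.0
```

>>> {"fn": "servo_tool", "kwargs": {
  "commands": [
    [[0, 0, 0, 0, 1], [0, 0, 0, 0, 1], [0, 0, 0, 0, 1], [0, 0, 0, 0, 1], [0, 0, 0, 0, 1], [0, 0, 0, 0, 1], [0, 0, 0, 0, 1], [0, 0, 0, 0, 1]]
  ],
  "grip_force": 40
}}

```text
time_s: 7.6
eef_pos: [0.5564, -0.142, 0.097]
orientation: [180.0, 0.1, 153.7]
force: [0.5, 1.7, 5.6]
gripper_width: 0.0333
finger_force: 39.8
```

>>> {"fn": "servo_tool", "kwargs": {
  "commands": [
    [[0, 0, 0.3, 0, 1], [0, 0, 0.5, 0, 1], [0, 0, 0.5, 0, 1], [0, 0, 0.5, 0, 1], [0, 0, 0.4, 0, 1], [0, 0, 0.05, 0, 1], [0, 0, 0, 0, 1]]
  ]
}}

```text
time_s: 8.18
eef_pos: [0.5565, -0.1422, 0.1423]
orientation: [180.0, 0.1, 153.7]
force: [0.5, 0.9, -4.8]
gripper_width: 0.0332
finger_force: 40.2
```

Run:
```python
from h import *
s=robot.get_state(); im2=shot("scene","s3"); im3=shot("top","t3")
print(s["time_s"],s["eef_pos"],s["force"],s["gripper_width"])
a=im2[100:300,180:380]; b=im3[150:250,330:430]
cv2.imwrite("pics/crop3.png",np.hstack([cv2.resize(a,(400,400),interpolation=cv2.INTER_CUBIC),cv2.resize(b,(400,400),interpolation=cv2.INTER_CUBIC)]))
```

```text
8.1833 [ 0.5564835  -0.14215319  0.14227611] [ 0.51826995  0.94505065 -4.78866433] 0.03323581185578196
```

View pics/crop3.png

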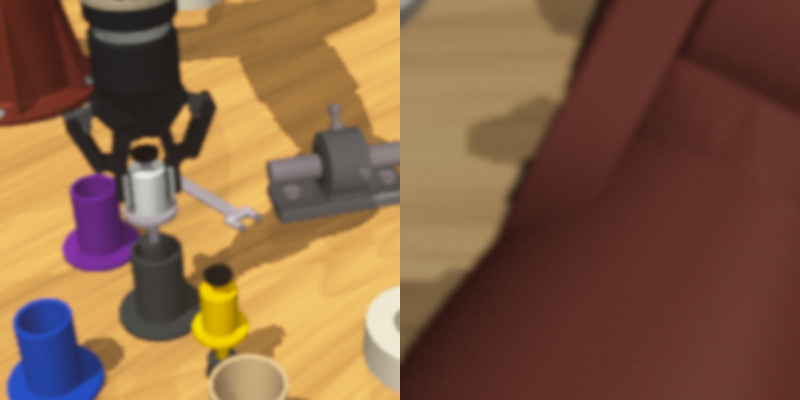

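The gun has lifted 45 mm with the nozzle still in the tube, and the wrist reads its weight at 4.8 N. Since the tool cannot tilt, I lighten the grip and pivot the gun about the pad axis against the holder's rim.

>>> {"fn": "servo_tool", "kwargs": {
  "commands": [
    [[0, 0, 0, 0, 1], [-0.18, 0.09, 0, 0, 1], [-0.18, 0.09, 0, 0, 1], [-0.18, 0.09, 0, 0, 1], [0, 0, 0, 0, 1]]
  ],
  "grip_force": 25
}}

```text
time_s: 8.7
eef_pos: [0.545, -0.1363, 0.1417]
orientation: [180.0, 0.1, 153.7]
force: [3.4, -1.0, -4.2]
gripper_width: 0.0334
finger_force: 40.0
```

>>> {"fn": "servo_tool", "kwargs": {
  "commands": [
    [[-0.18, 0.09, 0, 0, 1], [-0.18, 0.09, 0, 0, 1], [-0.18, 0.09, 0, 0, 1], [0, 0, 0, 0, 1]]
  ]
}}

```text
time_s: 9.03
eef_pos: [0.5342, -0.1309, 0.1417]
orientation: [180.0, 0.0, 153.7]
force: [4.3, -1.3, -1.9]
gripper_width: 0.0331
finger_force: 40.1
```

>>> {"fn": "servo_tool", "kwargs": {
  "commands": [
    [[-0.18, 0.09, 0, 0, 1], [-0.18, 0.09, 0, 0, 1], [-0.18, 0.09, 0, 0, 1], [-0.18, 0.09, 0, 0, 1], [-0.18, 0.09, 0, 0, 1], [0, 0, 0, 0, 1]]
  ]
}}

```text
time_s: 9.53
eef_pos: [0.516, -0.122, 0.1414]
orientation: [-180.0, 0.0, 153.7]
force: [3.0, -1.3, -3.3]
gripper_width: 0.0332
finger_force: 39.3
```

Run:
```python
from h import *
s=robot.get_state(); im2=shot("scene","s4"); im3=shot("wrist","w4")
print(s["time_s"],s["eef_pos"],s["force"],s["moment"])
a=im2[130:230,180:330]
b=im3[150:350,212:412]
cv2.imwrite("pics/crop4.png",np.hstack([cv2.resize(a,(450,300),interpolation=cv2.INTER_CUBIC),cv2.resize(b,(300,300),interpolation=cv2.INTER_CUBIC)]))
```

```text
9.5333 [ 0.51604566 -0.12198293  0.14138913] [ 3.04471789 -1.34276558 -3.32017904] [-0.45656282 -0.86052199 -0.02124714]
```

View pics/crop4.png

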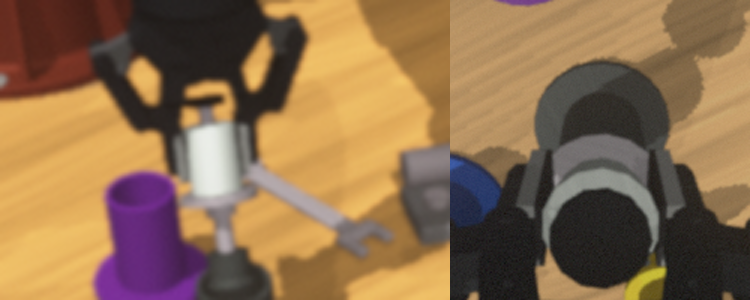

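```bash
cat > tilt.py <<'E'
from h import *
from scipy.optimize import brentq
def tilt(px,s,d=.035,back=.021):
    R=Ro.from_euler("xyz",s["orientation"],degrees=True).as_matrix(); G=np.array(s["eef_pos"])-back*R[:,2]
    o,v=ray("wrist",px,s); o=R.T@(o-G); v=R.T@v   # tool axes about grasp point
    b=o@v; q=b*b-o@o+d*d
    for k in ((-b-np.sqrt(q)),(-b+np.sqrt(q))):
        p=o+k*v; print("tool xyz",p.round(4),"tilt",np.degrees(np.arctan2(p[0],-p[2])).round(1))
E
python3 - <<'E'
from tilt import *
s=robot.get_state()
for d in(.033,.035,.038): tilt((312,306.7),s,d)
P,e=two("wrist",(312,306.7),"scene",(180+207/3,130+99/3),s); R=Ro.from_euler("xyz",s["orientation"],degrees=True).as_matrix()
q=R.T@(P-s["eef_pos"])+[0,0,.021]; print(P,e,q,np.linalg.norm(q),np.degrees(np.arctan2(q[0],-q[2])))
E
```

```text
tool xyz [ 0.0124  0.0002 -0.0306] tilt 22.0
tool xyz [-0.0268  0.0003  0.0193] tilt -125.8
tool xyz [ 0.0137  0.0002 -0.0322] tilt 23.0
tool xyz [-0.0281  0.0003  0.0209] tilt -126.7
tool xyz [ 0.0156  0.0002 -0.0347] tilt 24.2
tool xyz [-0.03    0.0003  0.0234] tilt -127.9
[ 0.50720947 -0.11618108  0.19108637] 0.002082638036879134 [ 0.01075576  0.00126152 -0.02867024] 0.03064735763471463 20.563785293854135
```

>>> {"fn": "servo_tool", "kwargs": {
  "commands": [
    [[-0.18, 0.09, 0, 0, 1], [-0.18, 0.09, 0, 0, 1], [-0.18, 0.09, 0, 0, 1], [0, 0, 0, 0, 1]]
  ]
}}

```text
time_s: 9.97
eef_pos: [0.5052, -0.1165, 0.1413]
orientation: [-180.0, -0.0, 153.7]
force: [1.6, -1.5, -1.4]
gripper_width: 0.0329
finger_force: 37.8
```

Run:
```python
from tilt import *
s=robot.get_state(); im=shot("wrist","w5"); im2=shot("scene","s5")
print(s["time_s"],s["eef_pos"],s["force"])
for f in("w4","w5"):
    g=cv2.imread(f"pics/{f}.png").max(2); row=g[:,306:318].mean(1)
    print(f,[(i,int(row[i])) for i in range(225,360,3)])
b=im[150:370,192:432]
cv2.imwrite("pics/crop5.png",np.hstack([cv2.resize(b,(480,440)),cv2.resize(im2[110:230,210:297],(319,440))]))
```

```text
9.9667 [ 0.50518039 -0.11651643  0.14134346] [ 1.56715463 -1.52943663 -1.39178209]
w4 [(225, 48), (228, 47), (231, 46), (234, 46), (237, 49), (240, 102), (243, 117), (246, 114), (249, 116), (252, 117), (255, 102), (258, 81), (261, 91), (264, 145), (267, 150), (270, 150), (273, 148), (276, 64), (279, 37), (282, 38), (285, 37), (288, 36), (291, 37), (294, 37), (297, 37), (300, 36), (303, 37), (306, 36), (309, 33), (312, 34), (315, 35), (318, 36), (321, 33), (324, 34), (327, 33), (330, 31), (333, 33), (336, 34), (339, 32), (342, 123), (345, 167), (348, 183), (351, 189), (354, 151), (357, 33)]
w5 [(225, 49), (228, 49), (231, 48), (234, 48), (237, 45), (240, 46), (243, 47), (246, 55), (249, 110), (252, 111), (255, 110), (258, 110), (261, 137), (264, 143), (267, 120), (270, 39), (273, 35), (276, 37), (279, 36), (282, 36), (285, 36), (288, 35), (291, 35), (294, 36), (297, 36), (300, 37), (303, 35), (306, 35), (309, 36), (312, 35), (315, 36), (318, 35), (321, 36), (324, 35), (327, 36), (330, 35), (333, 47), (336, 168), (339, 180), (342, 185), (345, 186), (348, 176), (351, 168), (354, 151), (357, 34)]
```

View pics/crop5.png

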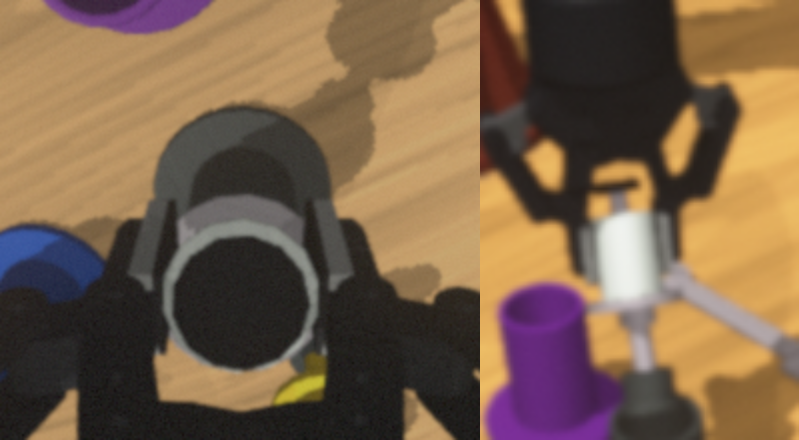

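```bash
cat > tilt2.py <<'E'
from tilt import *
def edges(rows,s,zg=.033,back=.021,x0=0.,col=312.5):
    R=Ro.from_euler("xyz",s["orientation"],degrees=True).as_matrix(); G=np.array(s["eef_pos"])-back*R[:,2]+x0*R[:,0]
    out=[]
    for (a,z),r in rows:
        o,v=ray("wrist",(col,r),s); o=R.T@(o-G); v=R.T@v; v/=np.linalg.norm(v)
        d=np.hypot(a,z-zg); b=o@v; q=max(b*b-o@o+d*d,0)
        c=[np.degrees(np.arctan2(p[0],-p[2])-np.arctan2(a,z-zg)) for p in (o+k*v for k in(-b-np.sqrt(q),-b+np.sqrt(q)))]
        c=[(x+180)%360-180 for x in c]
        out.append(round(min(c,key=lambda x:abs(x-27)),1))
    return out
E
python3 - <<'E'
from tilt2 import *
s=robot.get_state()
P=[(.013,.068),(-.013,.068),(.017,.050),(.026,.006)]
for x0 in(-.002,0,.002):
  for zg in(.031,.034):
    print(x0,zg,"w5",edges(zip(P,(268.5,334,259.5,247.5)),s,zg,x0=x0),"w4",edges(zip(P,(276,341,262.5,238.5)),s,zg,x0=x0))
E
```

```text
-0.002 0.031 w5 [np.float64(27.4), np.float64(31.0), np.float64(23.3), np.float64(38.6)] w4 [np.float64(23.4), np.float64(26.4), np.float64(20.0), np.float64(28.2)]
-0.002 0.034 w5 [np.float64(27.1), np.float64(29.8), np.float64(22.3), np.float64(37.5)] w4 [np.float64(22.7), np.float64(24.5), np.float64(18.4), np.float64(27.9)]
0 0.031 w5 [np.float64(24.8), np.float64(28.5), np.float64(18.6), np.float64(41.9)] w4 [np.float64(20.9), np.float64(23.8), np.float64(15.5), np.float64(32.0)]
0 0.034 w5 [np.float64(24.3), np.float64(27.0), np.float64(16.9), np.float64(40.6)] w4 [np.float64(20.0), np.float64(21.5), np.float64(13.4), np.float64(31.4)]
0.002 0.031 w5 [np.float64(22.3), np.float64(25.8), np.float64(14.1), np.float64(45.2)] w4 [np.float64(18.5), np.float64(21.0), np.float64(11.2), np.float64(35.7)]
0.002 0.034 w5 [np.float64(21.5), np.float64(24.0), np.float64(11.9), np.float64(43.6)] w4 [np.float64(17.3), np.float64(18.3), np.float64(8.6), np.float64(34.7)]
```

>>> {"fn": "servo_tool", "kwargs": {
  "commands": [
    [[0, 0, 0, 0, 1], [0, 0, 0, 0, 1], [0, 0, 0.4, 0, 1], [0, 0, 0.8, 0, 1], [0, 0, 0.8, 0, 1], [0, 0, 0.8, 0, 1], [0, 0, 0.8, 0, 1], [0, 0, 0, 0, 1]]
  ],
  "grip_force": 90
}}

```text
time_s: 10.73
eef_pos: [0.5062, -0.117, 0.2166]
orientation: [-180.0, 0.2, 153.7]
force: [0.2, -0.4, -3.8]
gripper_width: 0.0322
finger_force: 90.1
```

```bash
cat > fit.py <<'E'
from tilt2 import *
from scipy.optimize import least_squares
P=[(.013,.068),(-.013,.068),(.017,.050),(.026,.006)]
def fit(rows,s,zg=.033,back=.021,P=P):
    R=Ro.from_euler("xyz",s["orientation"],degrees=True).as_matrix(); G=np.array(s["eef_pos"])-back*R[:,2]
    def f(p):
        th,x0=p; n=-R[:,2]*np.cos(th)+R[:,0]*np.sin(th); u=R[:,0]*np.cos(th)+R[:,2]*np.sin(th)
        return [proj("wrist",G+x0*10*R[:,0]*.1+n*(z-zg)+u*a,s)[1]-r for (a,z),r in zip(P,rows)]
    q=least_squares(f,[.5,0],x_scale=[1,.01]); return np.degrees(q.x[0]).round(1),(q.x[1]*1e3).round(1),q.fun.round(1)
E
python3 - <<'E'
from fit import *
s=robot.get_state(); im=shot("wrist","w6"); im2=shot("scene","s6")
print(s["time_s"],s["eef_pos"],s["force"],s["orientation"])
for zg in(.031,.033,.035): print(zg,"w5",fit((268.5,334,259.5,247.5),s,zg),"w4",fit((276,341,262.5,238.5),s,zg))
row=im.max(2)[:,306:318].mean(1); print([(i,int(row[i])) for i in range(235,345,2)])
b=im[150:370,192:432]
cv2.imwrite("pics/crop6.png",np.hstack([cv2.resize(b,(480,440)),cv2.resize(im2[60:220,200:316],(319,440))]))
E
```

```text
10.7333 [ 0.50618029 -0.11695342  0.21655154] [ 0.23090474 -0.38742484 -3.78450884] [-1.79999949e+02  1.56020353e-01  1.53714192e+02]
0.031 w5 (np.float64(33.2), np.float64(-5.4), array([-2.3,  3.2, -0.9,  0.6])) w4 (np.float64(26.1), np.float64(-3.5), array([-1.3,  3.4, -2.2,  0.8]))
0.033 w5 (np.float64(32.8), np.float64(-5.3), array([-1.8,  2.5, -0.6,  0.4])) w4 (np.float64(25.6), np.float64(-3.7), array([-0.8,  2.6, -1.8,  0.6]))
0.035 w5 (np.float64(32.5), np.float64(-5.1), array([-1.3,  1.8, -0.4,  0.2])) w4 (np.float64(25.2), np.float64(-3.8), array([-0.4,  1.7, -1.5,  0.5]))
[(235, 45), (237, 45), (239, 44), (241, 44), (243, 45), (245, 52), (247, 95), (249, 110), (251, 109), (253, 108), (255, 108), (257, 110), (259, 108), (261, 133), (263, 141), (265, 141), (267, 133), (269, 69), (271, 36), (273, 36), (275, 35), (277, 35), (279, 35), (281, 35), (283, 36), (285, 35), (287, 33), (289, 33), (291, 36), (293, 34), (295, 36), (297, 34), (299, 35), (301, 32), (303, 35), (305, 33), (307, 34), (309, 33), (311, 35), (313, 34), (315, 35), (317, 33), (319, 33), (321, 31), (323, 33), (325, 34), (327, 32), (329, 35), (331, 32), (333, 37), (335, 109), (337, 174), (339, 181), (341, 182), (343, 182)]
```

View pics/crop6.png

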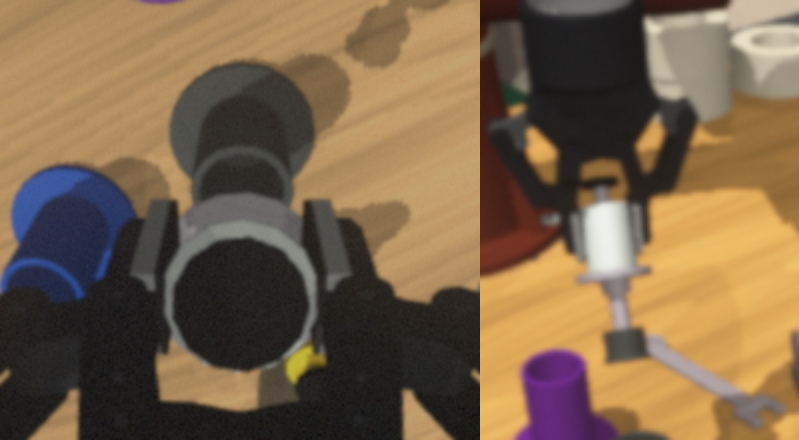

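The fit gives a tilt of about 32.5°, lying in the tool's x–z plane. The coupler is visible as a dark cylinder at the gun's end in the scene view. Next I travel to the bearing at this height, with a picture on the way to refine the nipple.

>>> {"fn": "servo_tool", "kwargs": {
  "commands": [
    [[-0.16, 0.94, 0, 0, 1], [-0.16, 0.94, 0, 0, 1], [-0.16, 0.94, 0, 0, 1], [-0.16, 0.94, 0, 0, 1], [-0.16, 0.94, 0, 0, 1], [-0.16, 0.94, 0, 0, 1], [-0.16, 0.94, 0, 0, 1], [-0.16, 0.5, 0, 0, 1], [0, 0, 0, 0, 1], [0, 0, 0, 0, 1]]
  ]
}}

```text
time_s: 11.67
eef_pos: [0.4795, 0.0251, 0.2124]
orientation: [-180.0, -0.1, 153.8]
force: [-0.2, -0.4, -5.0]
gripper_width: 0.0323
finger_force: 90.6
```

Run:
```python
from h import *
s=robot.get_state(); im=shot("wrist","w7"); im2=shot("top","t7")
print(s["time_s"],s["eef_pos"],s["force"],s["orientation"])
p=proj("wrist",[.514,.1545,.11],s); x,y=p.astype(int); print(p,x-60,y-45)
y=max(y,45)
a=cv2.resize(im[y-45:y+45,x-60:x+60],(480,360),interpolation=cv2.INTER_CUBIC); print("origin",x-60,y-45)
b=cv2.resize(im2[190:265,205:285],(320,300),interpolation=cv2.INTER_CUBIC); b=cv2.copyMakeBorder(b,0,60,0,0,0)
cv2.imwrite("pics/crop7.png",np.hstack([a,b]))
```

```text
11.6667 [0.47950874 0.02506289 0.21244989] [-0.2046328  -0.36303425 -4.98019743] [-1.79968795e+02 -6.51449926e-02  1.53768684e+02]
[461.63238577 174.06675537] 401 129
origin 401 129
```

View pics/crop7.png

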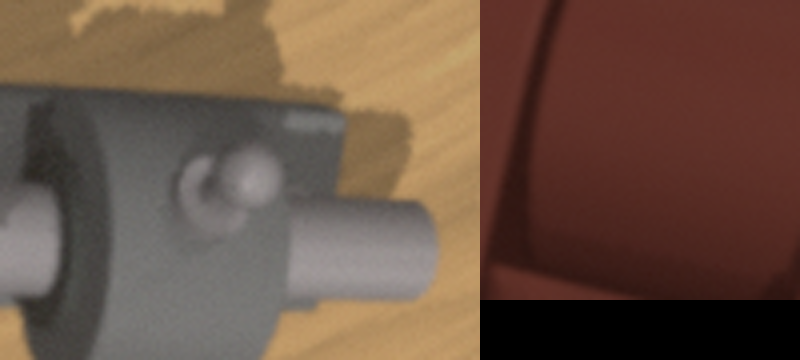

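The nipple ball is at wrist (463.5,173), against a prediction of (461.6,174.1). The shaft axis runs from about (406,189) to (506,191.5).

Run:
```python
from h import *
s=robot.get_state()
print(plane("wrist",(463.5,173),.11,s))
print("w+scene",two("wrist",(463.5,173),"scene",(347,154),s),"w+top",two("wrist",(463.5,173),"top",(248.3,235.8),s))
a=plane("wrist",(406,189),.055,s);b=plane("wrist",(506,191.5),.055,s); print(a,b,np.degrees(np.arctan2(*(b-a)[[1,0]])))
```

```text
[0.51468173 0.15585718 0.11      ]
w+scene (array([0.51424187, 0.15561115, 0.11150462]), np.float64(0.0007105059403813863)) w+top (array([0.5137014 , 0.15495694, 0.11223113]), np.float64(7.864540798825612e-05))
[0.52703673 0.11008438 0.055     ] [0.58491708 0.22445118 0.055     ] 63.15630337800621
```

>>> {"fn": "servo_tool", "kwargs": {
  "commands": [
    [[-0.13, 0.88, 0, -0.003, 1], [-0.13, 0.88, 0, 0, 1], [-0.13, 0.88, 0, 0, 1], [-0.13, 0.88, 0, 0, 1], [-0.13, 0.88, 0, 0, 1], [-0.13, 0.88, 0, 0, 1], [-0.13, 0.88, 0, 0, 1], [-0.13, 0.88, 0, 0, 1], [-0.13, 0.88, 0, 0, 1], [0, 0, -0.5, 0, 1], [0, 0, -0.5, 0, 1], [0, 0, 0, 0, 1]]
  ]
}}

```text
time_s: 12.77
eef_pos: [0.4557, 0.1824, 0.1905]
orientation: [-179.9, -0.2, 153.1]
force: [-0.5, -0.3, -6.3]
gripper_width: 0.0323
finger_force: 90.9
```

```bash
cat > coup.py <<'E'
from h import *
def show(fn):
    s=robot.get_state(); im=shot("scene",fn); R=Ro.from_euler("xyz",s["orientation"],degrees=True).as_matrix()
    print(s["time_s"],s["eef_pos"].round(4),s["force"].round(1),s["orientation"].round(1))
    T=np.array(s["eef_pos"]); th=np.radians(32.5); n=-R[:,2]*np.cos(th)+R[:,0]*np.sin(th); G=T-.021*R[:,2]-.005*R[:,0]
    for k,z in(("collar",0.003),("coup mid",-.046),("mouth",-.056)): print(k,(G+n*(z-.033)).round(4),proj("scene",G+n*(z-.033)).round(1))
    hsv=cv2.cvtColor(im,cv2.COLOR_BGR2HSV); x,y=proj("scene",G-n*.079).astype(int)
    print("nip",proj("scene",[.5142,.1555,.11]).round(1)); print("origin",x-26,y-20)
    v=im[y-20:y+24:2,x-26:x+28:2].astype(int); print("\n".join(" ".join("%3d/%3d"%(p[2],p[0]) for p in r) for r in v))
show_=show
E
python3 - <<'E'
from coup import *
show("s8")
E
```

```text
12.7667 [0.4557 0.1824 0.1905] [-0.5 -0.3 -6.3] [-179.9   -0.2  153.1]
collar [0.4746 0.1728 0.1861] [341.2 118. ]
coup mid [0.4979 0.1609 0.1447] [344.1 138.6]
mouth [0.5027 0.1584 0.1363] [344.6 142.8]
nip [346.8 154.6]
origin 318 118
218/ 87 195/ 75 174/ 67 157/ 61 150/ 58 149/ 59 140/ 72 140/106 152/139 159/151 165/158 163/155 149/141 135/126 117/104 112/ 91 114/ 77 140/ 65 154/ 61 155/ 61 156/ 59 155/ 59 153/ 59 154/ 59 155/ 60 153/ 59 151/ 57
228/ 94 225/ 91 220/ 90 211/ 85 190/ 75 169/ 66 134/ 70 113/ 89 109/ 90  99/ 81  99/ 88 115/107 130/122 124/112 128/ 75 142/ 59 149/ 58 154/ 59 155/ 60 155/ 59 153/ 59 153/ 59 154/ 60 151/ 59 149/ 57 150/ 58 152/ 59
226/ 92 226/ 92 226/ 92 224/ 91 219/ 88 214/ 85 194/ 76 162/ 66 152/ 61 129/ 58 103/ 77 114/105 131/122 127/112 141/ 76 154/ 60 154/ 59 154/ 59 153/ 59 152/ 59 152/ 58 152/ 59 150/ 57 150/ 58 151/ 58 150/ 57 147/ 58
225/ 90 222/ 88 219/ 88 218/ 87 219/ 87 218/ 86 216/ 85 214/ 85 212/ 83 202/ 81 167/ 83 123/ 96 131/121 143/101 160/ 68 157/ 61 155/ 59 151/ 57 151/ 57 151/ 58 150/ 58 150/ 58 150/ 58 149/ 56 147/ 57 145/ 56 145/ 57
[... 3188 characters left out ...]
/ 97 232/ 97 227/ 94 185/ 71 145/ 55 147/ 57 150/ 58
238/102 237/101 238/102 237/101 235/100 232/ 97 230/ 96 230/ 95 228/ 94 226/ 92 225/ 91 226/ 91 223/ 91 177/102 144/130 152/127 206/ 99 230/ 95 231/ 97 232/ 96 229/ 94 216/ 87 188/ 73 154/ 59 142/ 54 141/ 54 139/ 54
232/ 97 235/100 235/ 99 233/ 97 231/ 95 229/ 94 228/ 94 226/ 90 224/ 90 225/ 92 225/ 90 226/ 92 228/ 93 215/ 95 166/129 173/142 208/ 95 201/ 79 187/ 72 201/ 79 189/ 74 159/ 60 142/ 55 137/ 53 135/ 52 136/ 52 139/ 53
229/ 93 231/ 96 231/ 95 230/ 94 228/ 93 225/ 90 223/ 89 222/ 87 224/ 90 225/ 90 227/ 92 230/ 95 230/ 94 224/ 95 180/135 175/155 164/ 95 153/ 62 148/ 58 147/ 56 144/ 55 138/ 52 137/ 52 137/ 52 140/ 53 142/ 54 144/ 55
```

The coupler sits at scene (344.3,138) and the nipple at (347,153.5). Both agree with the model to within half a pixel to a pixel. I approach to just before jaw contact.

>>> {"fn": "servo_tool", "kwargs": {
  "commands": [
    [[0.1, -0.025, -0.21, 0, 1], [0.1, -0.025, -0.21, 0, 1], [0.1, -0.025, -0.21, 0, 1], [0.1, -0.025, -0.21, 0, 1], [0.1, -0.025, -0.21, 0, 1], [0, 0, 0, 0, 1], [0, 0, 0, 0, 1]]
  ],
  "grip_force": 50
}}

```text
time_s: 13.4
eef_pos: [0.4664, 0.1807, 0.172]
orientation: [-180.0, -0.0, 153.2]
force: [-0.2, -0.2, -4.6]
gripper_width: 0.0322
finger_force: 90.9
```

```bash
cat > rel.py <<'E'
from h import *
s=robot.get_state(); R=Ro.from_euler("xyz",s["orientation"],degrees=True).as_matrix(); T=np.array(s["eef_pos"]); N=np.array([.5142,.1555,.110])
print(s["time_s"],T.round(4),"F",s["force"].round(1),"Ftool",(R.T@s["force"]).round(1),"ff",s["finger_force"],s["joints"].round(0))
for th in(30,32.5):
    t=np.radians(th); n=-R[:,2]*np.cos(t)+R[:,0]*np.sin(t); S=T-.021*R[:,2]-.005*R[:,0]-.079*n; d=N-S
    print(th,"to go world mm",(d*1e3).round(1),"tool",((R.T@d)*1e3).round(1))
    v=(T-.021*R[:,2]-.005*R[:,0]-N); print(" axis N->G: dist %.1f tilt %.1f"%(np.linalg.norm(v)*1e3,np.degrees(np.arctan2(v@R[:,0],v[2]))))
E
python3 rel.py
```

```text
13.4 [0.4664 0.1807 0.172 ] F [-0.2 -0.2 -4.6] Ftool [ 0.1 -0.3  4.6] ff 90.90920090675354 [  6. -12. -18.  84.   0.  33.]
30 to go world mm [  8.1  -5.1 -14.6] tool [-9.5 -0.9 14.5]
 axis N->G: dist 96.4 tilt 30.6
32.5 to go world mm [  5.5  -3.8 -16.3] tool [-6.6 -0.9 16.3]
 axis N->G: dist 96.4 tilt 30.6
```

>>> {"fn": "servo_tool", "kwargs": {
  "commands": [
    [[0.045, -0.03, -0.1, 0, 1], [0.045, -0.03, -0.1, 0, 1], [0.045, -0.03, -0.1, 0, 1], [0.045, -0.03, -0.1, 0, 1], [0, 0, 0, 0, 1]]
  ]
}}

```text
time_s: 13.82
eef_pos: [0.4697, 0.1786, 0.1642]
orientation: [180.0, -0.1, 153.2]
force: [-4.3, 1.8, 0.6]
gripper_width: 0.0321
finger_force: 91.1
```

```bash
python3 rel.py
```

```text
13.8167 [0.4697 0.1786 0.1642] F [-4.3  1.8  0.6] Ftool [ 4.6 -0.4 -0.6] ff 91.06755495071411 [  6. -11. -18.  83.   0.  33.]
30 to go world mm [ 4.8 -3.1 -6.7] tool [-5.7 -0.6  6.7]
 axis N->G: dist 87.7 tilt 31.0
32.5 to go world mm [ 2.2 -1.8 -8.5] tool [-2.7 -0.6  8.5]
 axis N->G: dist 87.7 tilt 31.0
```

>>> {"fn": "servo_tool", "kwargs": {
  "commands": [
    [[0.045, -0.025, -0.09, 0, 1], [0.045, -0.025, -0.09, 0, 1], [0.045, -0.025, -0.09, 0, 1], [0.045, -0.025, -0.09, 0, 1], [0, 0, 0, 0, 1]]
  ]
}}

```text
time_s: 14.23
eef_pos: [0.4736, 0.1764, 0.1568]
orientation: [-180.0, -0.0, 153.2]
force: [-2.2, 0.4, -3.7]
gripper_width: 0.0319
finger_force: 90.8
```

```bash
python3 rel.py
```

```text
14.2333 [0.4736 0.1764 0.1568] F [-2.2  0.4 -3.7] Ftool [ 2.1 -0.6  3.7] ff 90.78489661216736 [  6. -11. -18.  82.   0.  32.]
30 to go world mm [ 0.9 -0.8  0.7] tool [-1.2 -0.3 -0.7]
 axis N->G: dist 79.0 tilt 31.0
32.5 to go world mm [-1.7  0.5 -1.1] tool [ 1.8 -0.3  1.1]
 axis N->G: dist 79.0 tilt 31.0
```

The force dropped at exactly the home distance of 79 mm, so it has snapped home. Now I push along the nipple axis.

>>> {"fn": "servo_tool", "kwargs": {
  "commands": [
    [[0.045, -0.022, -0.087, 0, 1], [0.045, -0.022, -0.087, 0, 1], [0.045, -0.022, -0.087, 0, 1], [0, 0, 0, 0, 1]]
  ]
}}

```text
time_s: 14.57
eef_pos: [0.4762, 0.1752, 0.1522]
orientation: [180.0, -0.0, 153.2]
force: [-8.0, 1.3, 2.3]
gripper_width: 0.0322
finger_force: 91.3
```

```bash
python3 rel.py
```

```text
14.5667 [0.4762 0.1752 0.1522] F [-8.   1.3  2.3] Ftool [ 7.8 -2.4 -2.3] ff 91.29290342330933 [  5. -10. -19.  82.   0.  32.]
30 to go world mm [-1.7  0.4  5.2] tool [ 1.7 -0.4 -5.2]
 axis N->G: dist 73.7 tilt 30.9
32.5 to go world mm [-4.3  1.7  3.4] tool [ 4.6 -0.4 -3.4]
 axis N->G: dist 73.7 tilt 30.9
```

>>> {"fn": "servo_tool", "kwargs": {
  "commands": [
    [[0.035, -0.02, -0.09, 0, 1], [0.035, -0.02, -0.09, 0, 1], [0.035, -0.02, -0.09, 0, 1], [0, 0, 0, 0, 1]]
  ]
}}

```text
time_s: 14.9
eef_pos: [0.4785, 0.1741, 0.1475]
orientation: [180.0, 0.0, 153.2]
force: [-8.7, 2.2, 6.9]
gripper_width: 0.0324
finger_force: 91.7
```

```bash
python3 rel.py
```

```text
14.9 [0.4785 0.1741 0.1475] F [-8.7  2.2  6.9] Ftool [ 8.8 -2.  -6.9] ff 91.66043400764465 [  5. -10. -19.  81.   0.  32.]
30 to go world mm [-4.1  1.5  9.9] tool [ 4.3 -0.5 -9.9]
 axis N->G: dist 68.3 tilt 31.0
32.5 to go world mm [-6.7  2.8  8.1] tool [ 7.3 -0.5 -8.1]
 axis N->G: dist 68.3 tilt 31.0
```

>>> {"fn": "servo_tool", "kwargs": {
  "commands": [
    [[0.015, -0.01, -0.04, 0, 1], [0.015, -0.01, -0.04, 0, 1], [0, 0, 0, 0, 1], [0, 0, 0, 0, 1]]
  ]
}}

```text
time_s: 15.23
eef_pos: [0.4791, 0.1738, 0.1464]
orientation: [180.0, 0.0, 153.2]
force: [-8.8, 2.2, 9.1]
gripper_width: 0.0321
finger_force: 91.8
```

```bash
python3 rel.py
python3 - <<'E'
from fit import *
s=robot.get_state(); im=shot("wrist","w9"); im2=shot("scene","s9")
row=im.max(2)[:,306:318].mean(1); print([(i,int(row[i])) for i in range(235,345,2)])
for y in range(104,166,2): print(y," ".join("%3d/%3d"%(p[2],p[0]) for p in im2[y,328:366:2].astype(int)))
E
```

```text
15.2333 [0.4791 0.1738 0.1464] F [-8.8  2.2  9.1] Ftool [ 8.9 -2.  -9.1] ff 91.75549507141113 [  5. -10. -19.  81.   0.  32.]
30 to go world mm [-4.7  1.8 11. ] tool [  5.   -0.5 -11. ]
 axis N->G: dist 67.0 tilt 31.1
32.5 to go world mm [-7.3  3.1  9.3] tool [ 7.9 -0.5 -9.3]
 axis N->G: dist 67.0 tilt 31.1
[(235, 58), (237, 56), (239, 58), (241, 60), (243, 62), (245, 67), (247, 93), (249, 101), (251, 100), (253, 99), (255, 100), (257, 100), (259, 99), (261, 121), (263, 130), (265, 129), (267, 125), (269, 70), (271, 33), (273, 32), (275, 34), (277, 33), (279, 35), (281, 34), (283, 33), (285, 32), (287, 33), (289, 32), (291, 31), (293, 32), (295, 32), (297, 33), (299, 33), (301, 33), (303, 33), (305, 33), (307, 32), (309, 32), (311, 32), (313, 33), (315, 33), (317, 32), (319, 31), (321, 31), (323, 32), (325, 33), (327, 33), (329, 32), (331, 32), (333, 33), (335, 94), (337, 168), (339, 173), (341, 170), (343, 167)]
104 147/ 59 121/ 50  52/ 32  37/ 28  40/ 32  41/ 33  39/ 32  40/ 32  40/ 30  39/ 30  38/ 29  37/ 29  39/ 30  72/ 39 191/ 78 160/ 64  52/ 31  36/ 25  38/ 29
106 144/ 56 110/ 
[... 3962 characters left out ...]
/ 75  82/ 74  76/ 67  99/ 63 200/ 83 232/ 99 231/ 96 227/ 93 222/ 90 220/ 89
158 230/ 95 229/ 93 227/ 92 226/ 90 227/ 93 227/ 93 206/ 85 110/ 63  93/ 68  96/ 82  98/ 83 136/ 78 165/ 79 196/ 82 226/ 93 224/ 90 221/ 89 218/ 87 199/ 78
160 226/ 91 224/ 90 224/ 89 226/ 91 226/ 91 227/ 92 221/ 90 203/ 84 199/ 87 144/ 95 137/111 202/101 226/ 96 225/ 91 223/ 90 220/ 89 216/ 87 204/ 80 158/ 61
162 223/ 90 225/ 91 227/ 92 228/ 93 230/ 96 231/ 96 231/ 95 231/ 96 206/105 163/134 170/159 165/132 195/ 97 209/ 88 203/ 90 204/ 88 210/ 84 196/ 77 152/ 59
164 226/ 91 228/ 95 230/ 96 231/ 96 231/ 97 230/ 97 226/ 99 221/100 179/120 156/146 165/157 142/132 136/108 136/102 134/109 148/112 167/ 86 160/ 63 152/ 59
```

>>> {"fn": "servo_tool", "kwargs": {
  "commands": [
    [[0.02, -0.01, -0.04, 0, 1], [0.02, -0.01, -0.04, 0, 1], [0, 0, 0, 0, 1], [0, 0, 0, 0, 1]]
  ]
}}

```text
time_s: 15.67
eef_pos: [0.4799, 0.1734, 0.1449]
orientation: [180.0, 0.0, 153.2]
force: [-9.3, 1.9, 9.5]
gripper_width: 0.0325
finger_force: 91.9
```

```bash
python3 rel.py
```

```text
15.6667 [0.4799 0.1734 0.1449] F [-9.3  1.9  9.5] Ftool [ 9.2 -2.5 -9.5] ff 91.89840316772461 [  5. -10. -19.  81.   0.  32.]
30 to go world mm [-5.5  2.2 12.5] tool [  5.9  -0.5 -12.5]
 axis N->G: dist 65.2 tilt 31.0
32.5 to go world mm [-8.1  3.5 10.7] tool [  8.8  -0.5 -10.7]
 axis N->G: dist 65.2 tilt 31.0
```

```bash
python3 -c "
from plant import robot
print(robot.close_job())"
```

```text
the job is handed in; nothing more can be done
None
```

The gun was primed to the stop, snapped home on the nipple, and the job was handed in at 15.7 s with the gun still held there. By my estimate the nozzle is sprung 11–14 mm in and the gun sits within about 3° of the nipple's axis; the verdict was not shown.

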